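# Re-peg the stay of a stall's glass draught screen

## Task

The hinged glass pane of the counter's draught screen is held ajar by its steel stay. Lift the stay off its pin, swing the pane wider open, and drop the last round hole of the stay, the one nearest its black knob, over the pin so that the stay lies down flat, then let go. Feel gently for the pin rather than forcing the stay against it, and leave the crockery and the jar where they stand.

Things in the scene. Friction and masses are not known exactly. Their poses are not given: they have to be found in the camera images.
- screen: Fixed screen: wooden plinth 30 mm high, with a hinge post and a fixed pane 300 mm high on its -y side, and a steel plate 80 x 30 mm with a slot along its x axis. Origin under the slot's middle, on the counter; x points away from the robot. A steel pin (8 mm thick, flat top 55 mm above the counter) is clamped in the slot at y = 0, anywhere from x = -13 to +13 mm; its place is not measured.
- slot (a point): Point above the middle of the slot, 40 mm above the counter, the height of the underside of the stay when it lies flat. Axes as screen.
- pane_hinge (a point): Point on the upright hinge axis of the moving pane, 40 mm above the counter, at x = 14, y = -138 mm in the frame of screen.
- pane (a joint): Angle of the moving pane (frame 260 mm wide, 300 mm high, 0.9 kg; stiff hinge, about 0.12 N m, stays where left): 0 at the start, growing as it opens away from the robot, limit 0.8. It carries the stay's swivel, 169.3 mm from the hinge axis; at 0 the swivel lies at x = 112, y = 0 mm in the frame of screen. With the last hole over the pin it reads about 0.35 to 0.6.
- stay_swivel (a joint): Turn of the stay about the upright swivel on the pane, seen from above, counter-clockwise positive; 0 as at the start, when the stay points along -x of screen. The swivel turns easily.
- stay (a joint): Tilt of the stay about a level axis at the swivel, 43 mm above the counter: 0 lying flat, growing as the knob end is lifted, up to 0.9. It falls back under its own weight (0.2 kg).
- last_hole (a point): Middle of the last hole, on the stay's underside. The stay is a steel bar 22 mm wide, 6 mm thick, underside 40 mm above the counter when flat. On its middle line, from the swivel: a slot 39 x 11 mm centred at 112 mm (over the pin at the start), a round 11 mm hole at 142 mm, and the last 11 mm hole at 172 mm. x axis along the bar to the knob, z up out of the bar.
- knob (a point): Centre of the black upright round knob, 18 mm in diameter and 38 mm tall, that stands on the stay 222 mm from the swivel; the centre lies 65 mm above the counter when the stay is flat (22 mm above the tilt axis). Axes as last_hole. Top of the knob at 84 mm.
- mug: Bystander: white mug 80 mm across, 85 mm tall; origin under its centre.
- dripper: Bystander: white ceramic dripper cone 104 mm across the top, 85 mm tall; origin under its centre.
- jar: Bystander: jar 70 mm across, 110 mm tall; origin under its centre.

How it is judged:
By the outcome, as a careful person would: the job done as asked, in the order asked, and still so for the second after the job is handed in, with the robot touching nothing.
It also fails if it takes over 58 s, if anything falls off the work surface, if the arm or the gripper's body presses on something with over 40 N, if the wrist force passes 120 N, or if a joint passes its speed limit or range.

## Robot

A 7-joint arm with a two-finger parallel gripper is mounted at the origin on the work surface. World frame = base frame: x ahead of the robot, y to its left, z up, the work surface at z = 0. Lengths are in m, angles in degrees, forces in N, time in s.
With the tool pointing down it reaches from about 0.425 to 0.875 m from the base axis. Payload 8.4 kg.
Tool frame: the origin (TCP) lies midway between the tips of the shut fingers; the grasp point (between the pads) lies 19 mm behind it; y points along the fingers, x is the direction in which the jaws open and shut, and the axes are right-handed (so a half turn about y gives the same grasp; the last joint's range is limited). The gripper opens to 87 mm and grips with 3 to 60 N. Pads are 19 mm wide; open, the fingers measure 117 mm over their backs; the gripper's body (75 mm by 190 mm) begins 51 mm behind the grasp point.
Start: joints at [-76.387, 19.091, 2.286, 83.961, -0.768, 76.965, -3.352], TCP at [0.215, 0.613, 0.223] pointing down, gripper open.
Joint ranges: [-147.57, 147.57], [-21.85, 119.76], [-74.77, 79.35], [14.55, 137.4], [-85.83, 265.84], [4.83, 119.75], [-152.11, 152.11]. Speed limits (degrees/s): [127.2, 127.2, 159.86, 159.86, 180, 180, 180].

## Interface

Orientations are given as [roll, pitch, yaw] about the fixed x, y, z axes, in that order (R = Rz(yaw) Ry(pitch) Rx(roll)).
In Python, from plant import env gives the robot as it stands.
- The arm moves only by the tool move_arm, never from a script. Its argument "deltas" is text: rows parted by semicolons, each of 4 numbers parted by spaces: the shift along the tool's x, y, z in mm, then the turn about the tool's y in degrees. A call has 1 to 5 rows; each row is the pose to reach, as a shift and turn from the pose commanded when the call began, along the tool's axes at that moment; what a row does not reach only later rows make up. A row lasts 1/10 s, in which the tool goes at most 50 mm and 8.59 degrees, less where a joint would pass 70% of its speed; a pose out of reach is approached as far as the arm can. A call with a gripper value outside its range is refused whole. "fingers" is the opening in per cent of the stroke, from 0 (shut) to 100 (fully open), set as the call begins (left out, the last holds). The fingers move at their own pace and stop on an object; "squeeze" is the grip in N (left out, the last holds). Time passes only in rows, so rows that repeat a pose let the fingers close. It gives the time, the measured TCP pose, the force and the opening at its end, in the units of the state.
- env.get_state(): the state, without advancing time (a new reading comes with each control period).
- env.grab_frame(name): name is "scene" or "top"; returns a dict with "color" (480x640x3 uint8, red, green, blue), "range_z" (480x640 float32, m along the optical axis (not along the pixel's ray), 0 where there is no reading), "fov_y" (degrees; the focal length in pixels is half the picture's height over the tangent of half this angle, whatever the lens; pixels are square), "cx", "cy" (the principal point, pixels), "camera_from_world" (4x4, takes a point from world to camera coordinates). Camera axes: x right, y down, z forward; pixel columns grow to the right and rows downward; lengths in m; the calibration is good to about 2 mm. A picture is of the moment at which its call begins.
- env.sign_off(): hands the job in, once; it reports no verdict.
The state is a dict: "time": time; "q": joint angles; "dq": joint speeds; "effort": joint torques, N m; "tcp_pos": TCP position; "ee_rot": TCP orientation; "contact_force": force on the tool from outside, world axes, zero at the start; "torque": the same for the moment, N m; "grip_width": opening from 0.0 (shut) to 1.0 (fully open).
Only numpy, scipy, OpenCV 4.12 (cv2) and the standard library are available. Lean on these libraries where they do the work, as an engineer would, in place of code of your own. Each camera call takes 0.05 s, during which the arm holds its last target. There are 200 camera calls.

## Working session

There is one attempt and no reset: what is moved stays moved. The work goes in short steps, Python scripts to look and compute and a tool call to move; the robot and the scene stay as the last step left them, time stands still between calls to the robot, and variables do not carry over. Pictures are saved under pics/ and viewed, about 8 in all and at most 12, crops included, and the job is handed in when it is done.

Besides the shell and the picture viewer there is one more tool, called after "Request:" as a command line: name --argument value ..., lists and objects as JSON in quotes. move_arm: Moves the arm, as the interface text tells. Its arguments: {"type":"object","properties":{"deltas":{"type":"string"},"fingers":{"type":"number"},"squeeze":{"type":"number"}},"required":["deltas"]}

```bash
ls; mkdir -p pics; cat > h.py <<'E'
import numpy as np, cv2
from plant import env
def K(f):
    return 240/np.tan(np.radians(f["fov_y"])/2)
def ray_plane(f,u,v,z):
    k=K(f); T=np.linalg.inv(f["camera_from_world"]); o=T[:3,3]
    d=T[:3,:3]@np.array([(u-f["cx"])/k,(v-f["cy"])/k,1.]); return o+d*(z-o[2])/d[2]
def cloud(f):
    k=K(f); T=np.linalg.inv(f["camera_from_world"]); v,u=np.mgrid[:480,:640]; z=f["range_z"]
    p=np.stack([(u-f["cx"])/k*z,(v-f["cy"])/k*z,z],-1); return p@T[:3,:3].T+T[:3,3]
def proj(f,p):
    c=f["camera_from_world"]@np.append(p,1); k=K(f); return k*c[0]/c[2]+f["cx"],k*c[1]/c[2]+f["cy"]
def save(f,n,crop=None,s=1):
    im=f["color"][:,:,::-1]
    if crop: x0,y0,x1,y1=crop; im=im[y0:y1,x0:x1]
    cv2.imwrite(n,cv2.resize(im,None,fx=s,fy=s,interpolation=cv2.INTER_CUBIC))
E
python3 - <<'E'
from h import *
s=env.get_state(); print(s["tcp_pos"],s["ee_rot"],s["contact_force"],s["grip_width"],s["time"])
a=env.grab_frame("scene");b=env.grab_frame("top")
for f in(a,b): print(K(f),f["cx"],f["cy"],np.linalg.inv(f["camera_from_world"]).round(3).tolist())
cv2.imwrite("pics/p1.png",np.hstack([cv2.resize(f["color"][:,:,::-1],None,fx=.625,fy=.625) for f in(a,b)]))
save(b,"pics/top1.png"); save(a,"pics/scene1.png")
E
```

```text
pics
[0.21471748 0.6130167  0.22167277] [-90.00705379   0.09020479  70.69836439] [0.8476197  0.71851612 0.85928776] 0.9974053555602623 0.0
581.4793973758364 314.31128538411167 233.01093275828586 [[-0.463, 0.702, -0.541, 1.094], [0.886, 0.376, -0.272, 0.327], [0.013, -0.606, -0.796, 0.946], [0.0, 0.0, 0.0, 1.0]]
449.2021993459077 313.6579314782952 239.70780912011173 [[-0.01, -1.0, 0.025, 0.49], [-1.0, 0.01, 0.019, 0.053], [-0.02, -0.025, -1.0, 0.844], [0.0, 0.0, 0.0, 1.0]]
```

View pics/p1.png

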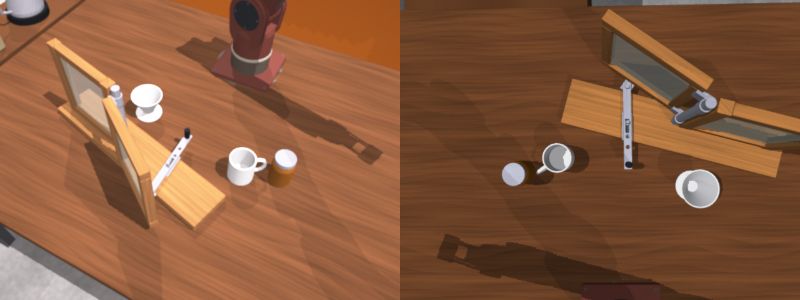

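```bash
python3 - <<'E'
from h import *
f=env.grab_frame("top"); np.save("/tmp/c.npy",cloud(f)); save(f,"pics/t2.png",(150,0,640,360),1.6)
C=cloud(f); hsv=cv2.cvtColor(f["color"],cv2.COLOR_RGB2HSV)
# stay pixels: grey, height 38..55mm
m=((hsv[...,1]<70)&(hsv[...,2]>60)&(C[...,2]>.03)&(C[...,2]<.06)&(f["range_z"]>0)).astype(np.uint8)
m[:, :300]=0
n,l,st,ce=cv2.connectedComponentsWithStats(m)
for i in range(1,n):
    if st[i,4]>60:
        p=C[l==i]; print(st[i],ce[i],p.mean(0).round(3),p.min(0).round(3),p.max(0).round(3))
        print(cv2.minAreaRect(p[:,:2].astype(np.float32)*1000))
d=((hsv[...,2]<50)&(C[...,2]>.065)&(C[...,2]<.1)).astype(np.uint8)
n,l,st,ce=cv2.connectedComponentsWithStats(d)
for i in range(1,n):
    if st[i,4]>30: print("dark",st[i],ce[i],C[l==i].mean(0).round(3),ray_plane(f,*ce[i],.084).round(4))
E
```

```text
[ 352  127   23  143 1894] [363.05913411 194.36166843] [ 0.59  -0.021  0.043] [ 0.457 -0.042  0.03 ] [ 0.712 -0.002  0.06 ]
((584.3712768554688, -17.611690521240234), (39.6126594543457, 255.9204559326172), 87.45394134521484)
[454 278  44  44 920] [477.92717391 300.69891304] [ 0.399 -0.22   0.046] [ 0.366 -0.248  0.03 ] [ 0.44  -0.174  0.06 ]
((402.59930419921875, -210.91351318359375), (72.50523376464844, 72.66659545898438), 45.785980224609375)
dark [361 259  11   9  73] [366.04109589 263.1369863 ] [ 0.468 -0.021  0.082] [ 0.4683 -0.0206  0.084 ]
```

View pics/t2.png

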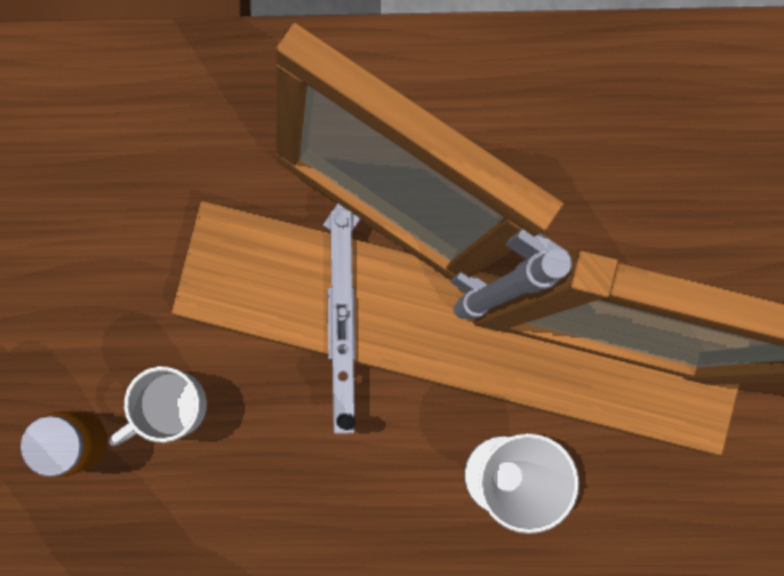

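```bash
python3 - <<'E'
from h import *
f=env.grab_frame("top")
def c(u,v): return 150+u/1.6,v/1.6
for n,uv,z in [("swivel",(341,219),.05),("pin",(343,314),.055),("mid hole",(342.5,349),.046),("last hole",(343,376),.046),("knobtop",(346,421.5),.084),("post",(549,265),.3),("mug",(166,404),.085),("jar",(51,446),.11),("drip",(529,483),.085)]:
    print(n,ray_plane(f,*c(*uv),z).round(4))
C=cloud(f)
for n,uv in [("swivel",(341,219)),("post",(549,265)),("jar",(51,446))]:
    u,v=c(*uv); print(n,C[int(v),int(u)].round(4))
E
```

```text
swivel [ 0.6912 -0.0215  0.05  ]
pin [ 0.5849 -0.022   0.055 ]
mid hole [ 0.5471 -0.0218  0.046 ]
last hole [ 0.5171 -0.0219  0.046 ]
knobtop [ 0.4677 -0.021   0.084 ]
post [ 0.5906 -0.1543  0.3   ]
mug [0.488  0.1691 0.085 ]
jar [0.4461 0.2838 0.11  ]
drip [ 0.4018 -0.211   0.085 ]
swivel [ 0.6921 -0.0211  0.0527]
post [ 0.5916 -0.1548  0.2984]
jar [0.4474 0.2854 0.1095]
```

Request:
move_arm --deltas "-29 0 -41 -4; -58 0 -82 -8; -87 0 -123 -12; -117 0 -163 -16; -146 0 -204 -19.3" --fingers 55 --squeeze 15

```text
time: 0.7
tcp_pos: [0.3593, 0.407, 0.2225]
ee_rot: [-90.0, -0.0, 90.2]
contact_force: [0.8, 0.7, 1.2]
grip_width: 0.629
```

Request:
move_arm --deltas "-44 0 -11 0; -88 0 -22 0; -132 0 -33 0; -176 0 -44 0; -220 0 -55 0"

```text
time: 1.2
tcp_pos: [0.4137, 0.1871, 0.2226]
ee_rot: [-90.0, -0.0, 90.0]
contact_force: [0.5, -0.7, -0.2]
grip_width: 0.546
```

Request:
move_arm --deltas "-44 0 -11 0; -88 0 -22 0; -132 0 -33 0; -176 0 -44 0; -208 0 -54 0"

```text
time: 1.7
tcp_pos: [0.4676, -0.0222, 0.2228]
ee_rot: [-90.0, -0.0, 89.9]
contact_force: [0.6, 0.4, 0.1]
grip_width: 0.552
```

Request:
move_arm --deltas "0 30 0 0; 0 60 0 0; 0 90 0 0; 0 110 0 0; 0 110 0 0"

```text
time: 2.2
tcp_pos: [0.4656, -0.0193, 0.1103]
ee_rot: [-89.7, 0.1, 90.0]
contact_force: [-0.7, -0.6, -0.5]
grip_width: 0.554
```

Request:
move_arm --deltas "0 15 0 0; 0 30 0 0; 0 45 0 0; 0 58 0 0; 0 58 0 0"

```text
time: 2.7
tcp_pos: [0.467, -0.019, 0.054]
ee_rot: [-89.9, 0.0, 90.0]
contact_force: [0.2, 0.3, -0.7]
grip_width: 0.55
```

```bash
python3 - <<'E'
from h import *
s=env.get_state();print(s["tcp_pos"],s["contact_force"])
f=env.grab_frame("scene"); u,v=map(int,proj(f,[.48,-.02,.06])); print(u,v)
save(f,"pics/s3.png",(u-110,v-90,u+110,v+90),3)
E
```

```text
[ 0.46704057 -0.01903973  0.05395978] [ 0.17387651  0.30569473 -0.68242825]
296 220
```

View pics/s3.png

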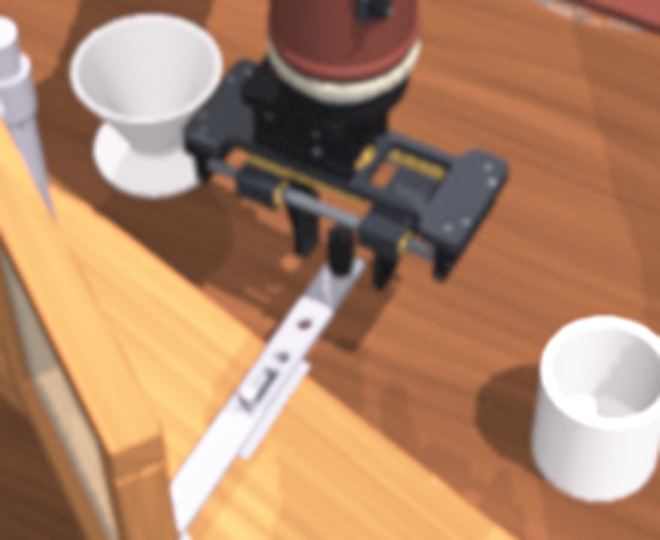

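The picture shows the knob at about (340,250), standing between the two open fingers. The bar with its slot runs to the lower left, and the dripper and mug are clear. I'll close the fingers.

Request:
move_arm --deltas "-1 0 0 0; -1 0 0 0; -1 0 0 0; -1 0 0 0; -1 0 0 0" --fingers 0 --squeeze 15

```text
time: 3.25
tcp_pos: [0.4677, -0.02, 0.0547]
ee_rot: [-90.0, -0.0, 90.0]
contact_force: [-0.6, -0.9, -0.0]
grip_width: 0.2
```

Request:
move_arm --deltas "-1 0 0 0; -1 0 0 0"

```text
time: 3.45
tcp_pos: [0.4677, -0.0212, 0.0546]
ee_rot: [-90.0, 0.0, 90.0]
contact_force: [0.7, 0.6, -0.3]
grip_width: 0.196
```

Request:
move_arm --deltas "0 -6 -1 0; 0 -12 -2 0; 0 -18 -3 0; 0 -24 -4.5 0; 0 -30 -6 0"

```text
time: 3.95
tcp_pos: [0.4737, -0.021, 0.0851]
ee_rot: [-90.0, -0.0, 90.0]
contact_force: [-0.9, 0.6, -1.8]
grip_width: 0.201
```

Request:
move_arm --deltas "0 -6 -1.5 0; 0 -12 -3.5 0; 0 -18 -6 0; 0 -18 -6 0"

```text
time: 4.35
tcp_pos: [0.4805, -0.021, 0.1035]
ee_rot: [-90.1, -0.0, 90.0]
contact_force: [-0.1, 0.3, -2.2]
grip_width: 0.199
```

```bash
python3 - <<'E'
from h import *
s=env.get_state();print(s["tcp_pos"],s["contact_force"])
f=env.grab_frame("scene")
save(f,"pics/s4.png",(130,100,430,330),2.5)
E
```

```text
[ 0.4805297  -0.02101956  0.10348505] [-0.10093998  0.25763875 -2.1717596 ]
```

View pics/s4.png

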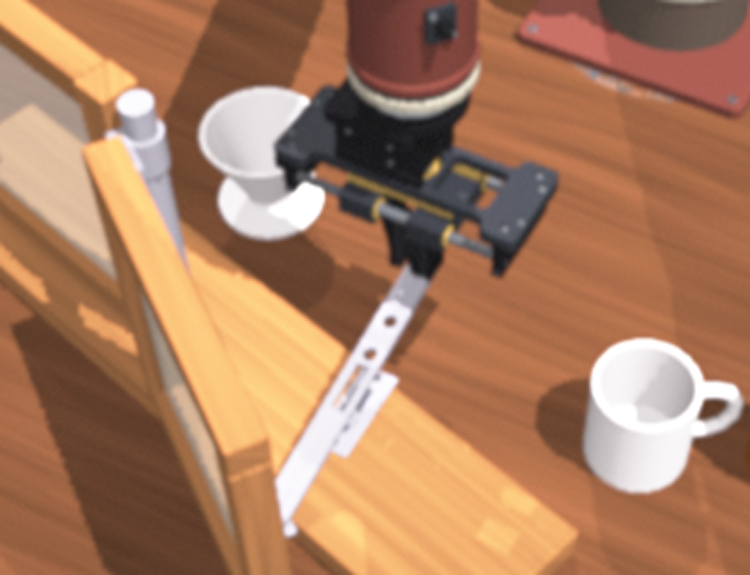

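```bash
cat > g.py <<'E'
import numpy as np
from scipy.optimize import brentq
S0=np.array([.691,-.0215]); H=S0-[.098,.138]
def S(p): a=np.arctan2(.138,.098)-p; return H+.1693*np.array([np.cos(a),np.sin(a)])
def r(th,h=.0306): return .222*np.cos(th)-h*np.sin(th)     # grasp point h above tilt axis
def th_of(z,h=.0306): return brentq(lambda t:.043+.222*np.sin(t)+h*np.cos(t)-z,0,.6)
def final(P):
    p=brentq(lambda p:np.linalg.norm(S(p)-P)-.172,.1,.8); s=S(p); u=(P-s)/.172; return p,s,u
E
python3 - <<'E'
from g import *
zt=.1035+.019; t=th_of(zt); print("th",t,"r",r(t))
P=np.array([.585,-.022]); p,s,u=final(P)
ang=np.degrees(np.arctan2(u[1],u[0])); print("phi",p,"S",s,"dir",ang)
K0=np.array([.4805,-.021]); 
for k in np.linspace(0,1,6):
    s_=S(k*p); a=np.radians(180+(ang-180)*k); print(k,(s_+r(t)*np.array([np.cos(a),np.sin(a)])).round(4),180-np.degrees(a).round(1))
for z in [.1225,.11,.1,.09,.085,.08,.0765,.0736]:
    t=th_of(z); print(z,round(t,3),(s+r(t)*u).round(4), "hole underside z",round(.043+.172*np.sin(t)-.003*np.cos(t),4))
E
```

```text
th 0.225676152065889 r 0.20952353089808312
phi 0.49778991358349456 S [ 0.74503806 -0.08502237] dir 158.5056723618929
0.0 [ 0.4815 -0.0215] 0.0
0.2 [ 0.4953 -0.0162] 4.300000000000011
0.4 [ 0.5092 -0.0123] 8.599999999999994
0.6000000000000001 [ 0.5231 -0.0097] 12.900000000000006
0.8 [ 0.5367 -0.0083] 17.19999999999999
1.0 [ 0.5501 -0.0083] 21.5
0.1225 0.226 [ 0.5501 -0.0083] hole underside z 0.0786
0.11 0.167 [ 0.5461 -0.0067] hole underside z 0.0686
0.1 0.12 [ 0.5434 -0.0056] hole underside z 0.0606
0.09 0.074 [ 0.5412 -0.0047] hole underside z 0.0528
0.085 0.052 [ 0.5402 -0.0044] hole underside z 0.0489
0.08 0.029 [ 0.5394 -0.004 ] hole underside z 0.045
0.0765 0.013 [ 0.5389 -0.0038] hole underside z 0.0422
0.0736 0.0 [ 0.5385 -0.0037] hole underside z 0.04
```

Request:
move_arm --deltas "2.8 0 -7 2.1; 5.3 0 -13.8 4.3; 7.4 0 -20.8 6.4; 9.2 0 -27.7 8.6; 10.6 0 -34.7 10.7"

```text
time: 4.9
tcp_pos: [0.5142, -0.0102, 0.1022]
ee_rot: [-90.0, 0.0, 79.2]
contact_force: [-1.1, 0.3, -0.3]
grip_width: 0.201
```

```bash
python3 - <<'E'
from h import *
s=env.get_state();print(s["tcp_pos"],s["contact_force"],s["ee_rot"])
y=np.radians(s["ee_rot"][2]);d=(np.array([.5501,-.0083])-s["tcp_pos"][:2])*1000
print(d@[np.cos(y),np.sin(y)],d@[-np.sin(y),np.cos(y)])
E
```

```text
[ 0.51422714 -0.01023287  0.10220205] [-1.11855913  0.25357923 -0.25453746] [-8.99520236e+01  1.23617568e-02  7.92074392e+01]
8.616004170622837 -34.87638596806286
```

Request:
move_arm --deltas "2.3 0 -7 2.1; 4.2 0 -14 4.3; 6 0 -21 6.4; 7.3 0 -28 8.6; 8.4 0 -35 10.7"

```text
time: 5.4
tcp_pos: [0.5508, -0.0087, 0.1025]
ee_rot: [-90.0, 0.0, 68.4]
contact_force: [-1.3, 1.1, -1.0]
grip_width: 0.201
```

```bash
python3 - <<'E'
from h import *
s=env.get_state();print(s["tcp_pos"],s["contact_force"],s["ee_rot"])
a=env.grab_frame("scene");b=env.grab_frame("top")
def crop(f,p,w,h,s):
    u,v=map(int,proj(f,p)); print(u,v); return cv2.resize(f["color"][v-h:v+h,u-w:u+w,::-1],None,fx=s,fy=s,interpolation=cv2.INTER_CUBIC)
i=crop(a,[.6,-.02,.06],65,80,3); j=crop(b,[.6,-.02,.06],65,80,3)
cv2.imwrite("pics/s5.png",np.hstack([i,j]))
E
```

```text
[ 0.55077803 -0.00872098  0.10251439] [-1.32072944  1.09519877 -1.01420511] [-8.99928585e+01  8.41640383e-03  6.84242948e+01]
265 265
363 187
```

View pics/s5.png

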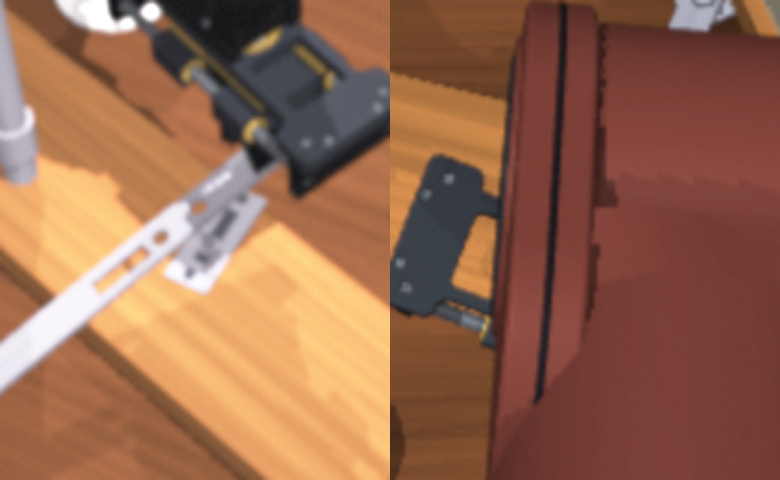

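```bash
python3 - <<'E'
from h import *
a=env.grab_frame("scene")
save(a,"pics/s6.png",(245,240,305,290),13)
for x in(.565,.575,.585,.595): print(x,[((np.array(proj(a,[x,-.0217,z]))-[245,240])*13+6).round(0) for z in(.055,.04)])
from g import *
t=th_of(.1025+.019);k=np.array([.5508,-.0087])
p,s,u=final(np.array([.585,-.022]))
hl=s+u*(.172*np.cos(t)-.003*np.sin(t)); print(hl,((np.array(proj(a,[*hl,.043+.172*np.sin(t)+.003]))-[245,240])*13+6).round())
E
```

```text
0.565 [array([387., 174.]), array([391., 234.])]
0.575 [array([352., 224.]), array([357., 283.])]
0.585 [array([317., 275.]), array([322., 334.])]
0.595 [array([281., 326.]), array([287., 385.])]
[ 0.58950072 -0.02377237] [278. 176.]
```

View pics/s6.png

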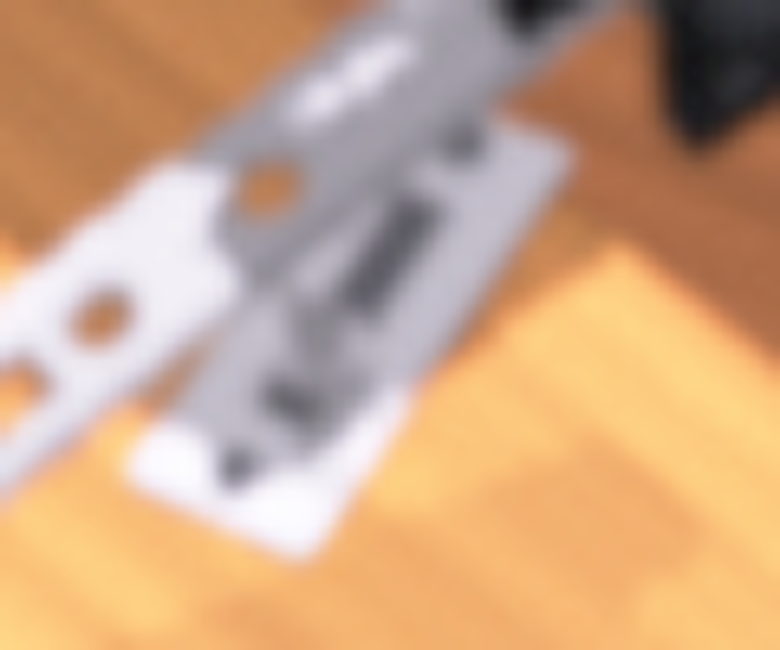

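Request:
move_arm --deltas "0 6 2.3 0; 0 12.5 4.3 0; 0 18.5 6.1 0; 0 24.5 7.6 0; 0 24.5 7.6 0"

```text
time: 6.05
tcp_pos: [0.5424, -0.0057, 0.0771]
ee_rot: [-89.9, 0.0, 68.6]
contact_force: [-1.2, 0.2, 0.1]
grip_width: 0.201
```

```bash
python3 - <<'E'
from h import *
from g import *
s=env.get_state();print(s["tcp_pos"],s["contact_force"],s["ee_rot"])
a=env.grab_frame("scene")
save(a,"pics/s7.png",(245,240,305,290),13)
t=th_of(s["tcp_pos"][2]+.019)
for P in ([.585,-.022],[.588,-.022]):
  p,S_,u=final(np.array(P)); k=S_+r(t)*u
  hl=S_+u*(.172*np.cos(t)-.003*np.sin(t)); print("grasp should be",k,"hole",hl,((np.array(proj(a,[*hl,.043+.172*np.sin(t)+.003]))-[245,240])*13+6).round())
E
```

```text
[ 0.54239353 -0.00566774  0.07711783] [-1.24167973  0.16496593  0.05472886] [-8.99331076e+01  2.92749430e-02  6.86244349e+01]
grasp should be [ 0.54246637 -0.00525042] hole [ 0.58612235 -0.02244198] [306. 244.]
grasp should be [ 0.54583341 -0.00434676] hole [ 0.58911266 -0.02246582] [295. 260.]
```

View pics/s7.png

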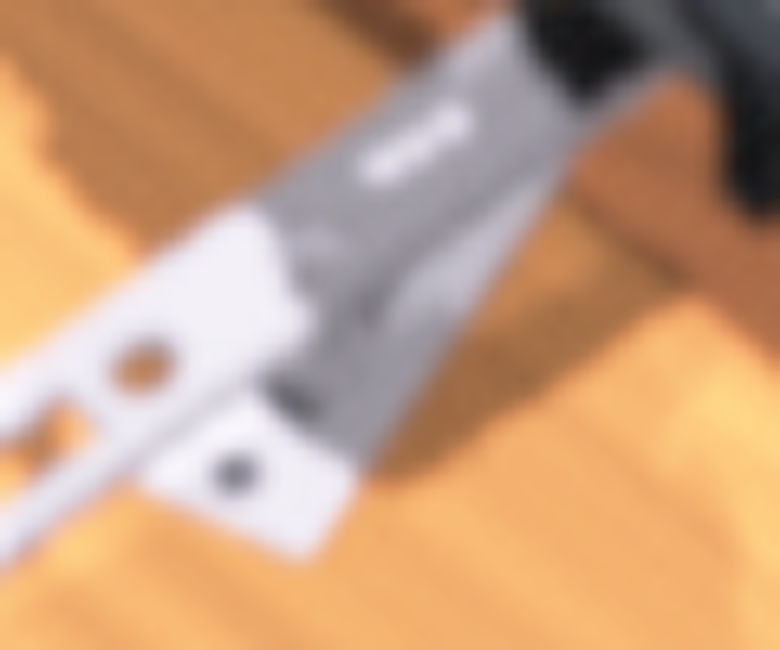

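Request:
move_arm --deltas "0.4 1 0.3 0; 0.4 2 0.5 0; 0.4 3 0.7 0; 0.4 4 1 0; 0.4 5 1.2 0"

```text
time: 6.6
tcp_pos: [0.5422, -0.0051, 0.0731]
ee_rot: [-90.0, -0.0, 68.6]
contact_force: [0.4, -0.5, -0.6]
grip_width: 0.2
```

Request:
move_arm --deltas "0 1 0.2 0; 0 2 0.4 0; 0 3 0.6 0; 0 3 0.6 0"

```text
time: 7.0
tcp_pos: [0.5417, -0.0049, 0.07]
ee_rot: [-90.0, 0.0, 68.6]
contact_force: [-0.0, 0.9, -0.5]
grip_width: 0.2
```

Request:
move_arm --deltas "0 1 0.2 0; 0 2 0.4 0; 0 3 0.6 0; 0 3 0.6 0"

```text
time: 7.4
tcp_pos: [0.5412, -0.0047, 0.067]
ee_rot: [-90.0, -0.0, 68.6]
contact_force: [0.8, 0.6, -1.7]
grip_width: 0.197
```

Request:
move_arm --deltas "0 1 0.2 0; 0 2 0.4 0; 0 3 0.5 0; 0 3 0.5 0"

```text
time: 7.8
tcp_pos: [0.5408, -0.0045, 0.064]
ee_rot: [-90.0, -0.0, 68.6]
contact_force: [2.2, 0.0, -2.0]
grip_width: 0.2
```

Request:
move_arm --deltas "0 1 0.2 0; 0 2 0.3 0; 0 3 0.4 0; 0 3 0.4 0"

```text
time: 8.2
tcp_pos: [0.5404, -0.0043, 0.061]
ee_rot: [-90.0, 0.0, 68.6]
contact_force: [2.6, -0.2, -1.5]
grip_width: 0.2
```

```bash
python3 - <<'E'
from h import *
s=env.get_state();print(s["tcp_pos"],s["contact_force"],s["torque"])
a=env.grab_frame("scene")
save(a,"pics/s8.png",(245,240,305,290),13)
print([((np.array(proj(a,[.585,-.0217,z]))-[245,240])*13+6).round(0) for z in(.055,.046)])
E
```

```text
[ 0.54035155 -0.00431525  0.06098206] [ 2.63760512 -0.20810472 -1.48398314] [-0.08158287 -0.77131642  0.01149639]
[array([317., 275.]), array([320., 310.])]
```

View pics/s8.png

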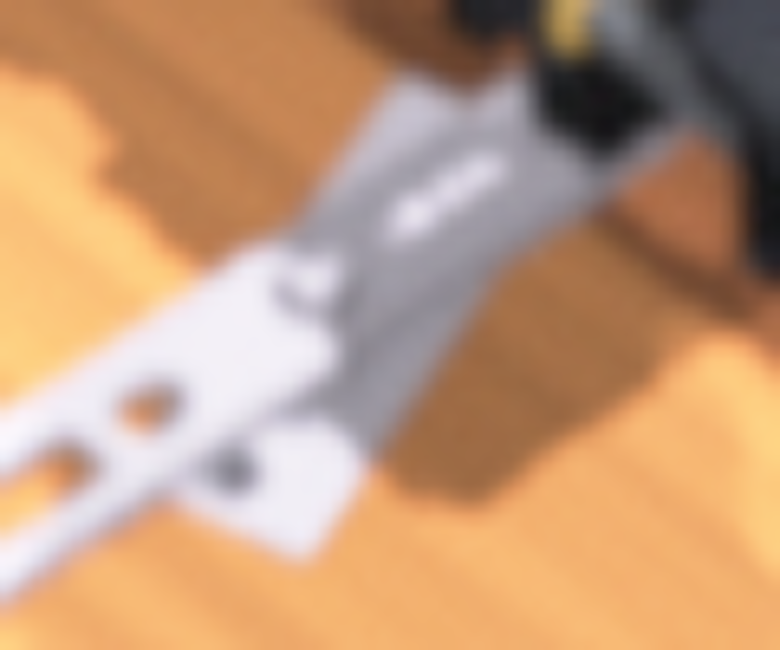

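The close look shows the pin's bright top at about (310,270), standing up through the last hole. I'll lower the rest of the way without adding outward shift, since there's a mild 2.6 N along x.

Request:
move_arm --deltas "0 1 -0.3 0; 0 2 -0.5 0; 0 3 -0.5 0; 0 4 -0.5 0; 0 4 -0.5 0"

```text
time: 8.75
tcp_pos: [0.5402, -0.0045, 0.0567]
ee_rot: [-89.9, 0.0, 68.6]
contact_force: [-1.3, 0.7, 0.5]
grip_width: 0.201
```

Request:
move_arm --deltas "0 0.7 0 0; 0 1.4 0 0; 0 2 0 0; 0 2 0 0"

```text
time: 9.15
tcp_pos: [0.5407, -0.0046, 0.055]
ee_rot: [-90.0, 0.0, 68.6]
contact_force: [-1.3, 0.1, -0.2]
grip_width: 0.203
```

Request:
move_arm --deltas "0 0 0 0; 0 0 0 0; 0 0 0 0; 0 0 0 0; 0 0 0 0" --fingers 50

```text
time: 9.65
tcp_pos: [0.5407, -0.0045, 0.0551]
ee_rot: [-90.0, 0.0, 68.6]
contact_force: [0.0, -0.1, 0.9]
grip_width: 0.482
```

Request:
move_arm --deltas "0 -10 0 0; 0 -25 0 0; 0 -45 0 0; 0 -75 0 0; 0 -110 0 0"

```text
time: 10.15
tcp_pos: [0.5403, -0.0048, 0.1669]
ee_rot: [-90.0, 0.0, 68.6]
contact_force: [0.7, 0.7, -0.3]
grip_width: 0.495
```

Request:
move_arm --deltas "0 -30 0 0; 0 -60 30 0; 0 -80 60 0; 0 -80 90 0; 0 -80 90 0"

```text
time: 10.65
tcp_pos: [0.4551, 0.0294, 0.2471]
ee_rot: [-90.0, -0.2, 68.7]
contact_force: [-0.0, -0.1, 0.4]
grip_width: 0.506
```

```bash
python3 - <<'E'
from h import *
s=env.get_state();print(s["time"],s["tcp_pos"],s["contact_force"])
a=env.grab_frame("scene")
save(a,"pics/s9.png",(170,130,400,310),3.4)
C=cloud(a); hsv=cv2.cvtColor(a["color"],cv2.COLOR_RGB2HSV)
m=(hsv[...,1]<60)&(C[...,2]>.035)&(C[...,2]<.06)&(C[...,0]>.5)&(C[...,0]<.76)&(C[...,1]>-.11)&(C[...,1]<.02)
p=C[m]; print(len(p)); A=np.c_[p[:,:2],np.ones(len(p))]
w=np.ones(len(p),bool)
for _ in range(5):
    k=np.linalg.lstsq(A[w],p[w,2],rcond=None)[0]; e=p[:,2]-A@k; w=abs(e)<.003
print("plane slope",k,w.sum(),"z",p[w,2].mean()); print(cv2.fitLine(p[w,:2].astype(np.float32),cv2.DIST_HUBER,0,.01,.01).ravel())
for x in(.56,.60,.64,.68,.72):
    q=p[w&(abs(p[:,0]-x)<.015)]; print(x,len(q),np.median(q[:,2]) if len(q) else 0)
E
```

```text
10.65 [0.45508566 0.02940329 0.24713586] [-0.04306184 -0.06866716  0.36380402]
1552
plane slope [0.01149934 0.01225743 0.03867024] 1188 z 0.04557452075309955
[ 0.9216592  -0.38800043  0.6531467  -0.04968453]
0.56 164 0.0451821256229763
0.6 169 0.04523685363173402
0.64 103 0.04532508598413432
0.68 191 0.045993229918484646
0.72 207 0.04593027741213096
```

View pics/s9.png

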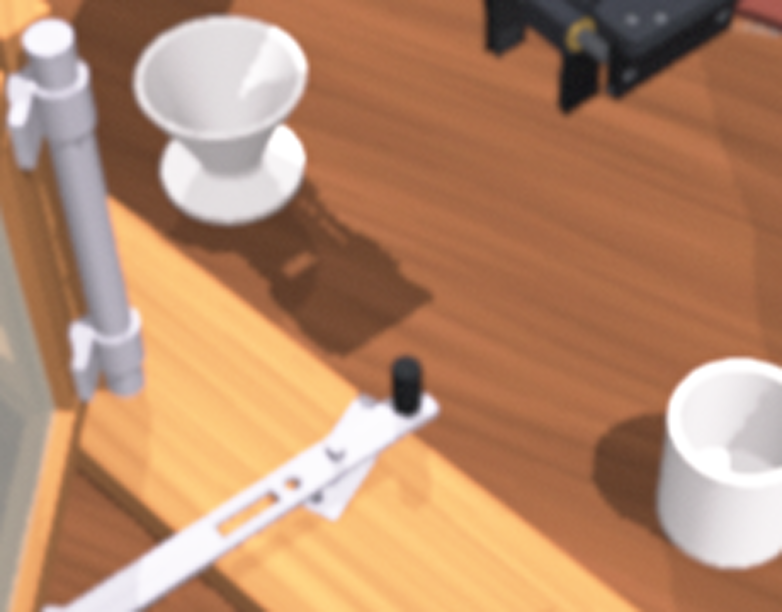

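The stay lies flat: its top is at 45–46 mm all along the bar. The pin shows in the last hole at about (335,452), the knob is free at (405,385), and the dripper and mug are where they were. I'm handing in.

```bash
python3 -c "
from plant import env
print(env.sign_off())"
```

```text
the job is handed in; nothing more can be done
None
```

The stay now lies flat with its last hole over the pin. I gripped it by the knob and lifted it off the pin. I then swung the pane to about 0.5 rad, lowered the stay slowly over the pin, let go and backed the arm away. That took about 10.7 s on the robot's clock.

**Last checks before handing in:**
- **Stay:** the depth readings put its top at 45–46 mm all along the bar, against 46 mm expected when flat. The last picture shows the pin in the hole nearest the knob.
- **Forces:** the arm's contact readings stayed under about 3 N throughout. The largest was a 2.6 N sideways push just before the stay seated, which I eased off.
- **Gripper:** it was open and clear of everything.
- **Crockery and jar:** the mug and dripper looked unmoved. The jar was outside that last picture, and I didn't measure any of the three again.

**Not measured:** the 0.5 rad is worked out from the geometry. The bar's direction at the end, about 157° against 158.5° predicted, agrees with it. No check failed.

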